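# Seal the airtight tub beside the sink

### The job

First lift the glass tumbler off the tub's lid and set it down, still mouth down, wholly on the round rubber pad on the drying rack; do not drop it. Then push down all round the lid's edge, at the four corners and both long sides, until the seal is home everywhere, and only after that push the vent plug in the middle of the lid fully down. Leave the soap pump, the bottle and the bowl standing where they are.

Things in the scene. Friction and masses are not known exactly. Their poses are not given: they have to be found in the camera images.
- tub: clear airtight tub with a white lid, loose, 0.9 kg, 200 x 150 mm in plan; origin at the centre of its underside, x along its length, y its width, z up. The lid's flat middle lies at z = 86 mm and is home already; six sections of the edge (4 corners, 2 long sides) are bent up: home means level with the middle. Each stays where it is pushed and gives way at 5 to 8 N at its pressing point
- vent (a joint): travel of the vent plug in the middle of the lid, m: 0 = standing up (open), 0.009 = fully pushed down (closed). It stays where it is pushed; it gives way at about 4 N
- vent_top (a point): centre of the top face of the vent plug, a grey round plug 24 mm wide at the centre of the lid; its top is 20 mm above the lid's top when up, 11 mm when closed. It stands in a white collar 38 mm wide and 5 mm high. At the start it is under the tumbler
- tumbler_mid (a point): centre, half-way up, of the empty clear glass tumbler, which stands mouth down on the middle of the lid over the vent plug: straight, 64 mm wide, 105 mm tall, wall 3 mm, 0.16 to 0.29 kg; z up
- pad_top (a point): centre of the upper face of a round black rubber pad, 112 mm wide and 5 mm thick, lying on one half of the rack's deck (which half varies); x and y along the rack's length and width
- rack: aluminium drying rack fixed to the worktop, 270 mm long (x) and 180 mm wide (y), slatted deck 80 mm above the worktop, a drip tray under it; origin on the worktop under its centre
- bowl: white bowl, bottom up, on the other half of the rack's deck, 112 mm wide, 52 mm tall; origin at the centre of its underside
- pump: stainless soap pump standing beside one long side of the tub (the side of section f), 60 mm wide up to 115 mm, 174 mm tall in all, its spout reaching 60 mm out along +x at 166 mm height; origin at the centre of its underside
- oil: green glass oil bottle standing beside the -x end of the tub, 66 mm wide, 200 mm tall; origin at the centre of its underside
- corner_a (a joint): how far section a of the lid's edge is bent up, rad: 0 = home, level with the middle of the lid, grows upward; the corner of the lid at the tub's +x +y: a triangle folding along a line across the corner, 24 mm inboard of the pressing point; 35 mm from fold to tip
- corner_a_press (a point): pressing point on the upper face of section a (corner a); its x points outward from the fold
- corner_b (a joint): how far section b of the lid's edge is bent up, rad: 0 = home, level with the middle of the lid, grows upward; the corner of the lid at the tub's -x +y: a triangle folding along a line across the corner, 24 mm inboard of the pressing point; 35 mm from fold to tip
- corner_b_press (a point): pressing point on the upper face of section b (corner b); its x points outward from the fold
- corner_c (a joint): how far section c of the lid's edge is bent up, rad: 0 = home, level with the middle of the lid, grows upward; the corner of the lid at the tub's -x -y: a triangle folding along a line across the corner, 24 mm inboard of the pressing point; 35 mm from fold to tip
- corner_c_press (a point): pressing point on the upper face of section c (corner c); its x points outward from the fold
- corner_d (a joint): how far section d of the lid's edge is bent up, rad: 0 = home, level with the middle of the lid, grows upward; the corner of the lid at the tub's +x -y: a triangle folding along a line across the corner, 24 mm inboard of the pressing point; 35 mm from fold to tip
- corner_d_press (a point): pressing point on the upper face of section d (corner d); its x points outward from the fold
- side_e (a joint): how far section e of the lid's edge is bent up, rad: 0 = home, level with the middle of the lid, grows upward; the long side of the lid towards the tub's +y: a strip, 146 mm long at its fold and 87 mm at its outer edge, 30 mm wide, folding along its inner edge 19 mm inboard of the pressing point
- side_e_press (a point): pressing point on the upper face of section e (side e); its x points outward from the fold
- side_f (a joint): how far section f of the lid's edge is bent up, rad: 0 = home, level with the middle of the lid, grows upward; the long side of the lid towards the tub's -y: a strip, 146 mm long at its fold and 87 mm at its outer edge, 30 mm wide, folding along its inner edge 19 mm inboard of the pressing point
- side_f_press (a point): pressing point on the upper face of section f (side f); its x points outward from the fold
Mind the look-alikes: they are no part of the job. What is shaped like the tub but green is not meant.

How it is judged:
On the way, in this order (a step that is already met when the one before it is completed fails the run):
1. the tumbler stands mouth down and released on the rubber pad (horizontal distance between tumbler_mid and pad_top below 0.024 m and z of tumbler_mid in the frame of pad_top between 0.045 and 0.058 m and angle between tumbler_mid's own z axis and vertical below 0.1 rad and contact force between the fingers and tumbler below 0.05 N and linear speed of tumbler below 0.02 m/s), for 0.2 s.
2. all six sections of the lid's edge are home while the vent plug is still up (value of joint each of corner_a, corner_b, corner_c, corner_d below 0.045 rad and value of joint each of side_e, side_f below 0.06 rad and value of joint vent below 0.003 m), for 0.1 s.
At the end, for the whole second after the job is handed in: tumbler upright mouth down at rest wholly on the pad (within 24 mm of its centre), every corner of the lid within 0.045 rad and both long sides within 0.06 rad of home (about 1.6 mm), vent plug pushed in more than 7 of its 9 mm, tub at rest (horizontal distance between tumbler_mid and pad_top below 0.024 m and z of tumbler_mid in the frame of pad_top between 0.045 and 0.058 m and angle between tumbler_mid's own z axis and vertical below 0.1 rad and value of joint each of corner_a, corner_b, corner_c, corner_d below 0.045 rad and value of joint each of side_e, side_f below 0.06 rad and value of joint vent above 0.007 m and linear speed of each of tumbler, tub below 0.02 m/s); the robot touches nothing.
It fails at once if the tumbler is dropped (moves faster than 0.5 m/s with no finger on it) or tipped over (angle between tumbler_mid's own z axis and vertical above 0.6 rad or (contact force between the fingers and tumbler below 0.01 N and linear speed of tumbler above 0.5 m/s)).
It fails at once if the pump, bottle or bowl is shifted by more than 40 mm or knocked over (distance of any of pump, oil, bowl from where it was at the start of the episode above 0.04 m or angle between any of pump, oil, bowl's own z axis and vertical above 0.5 rad).
It also fails if it takes over 69 s, if anything falls off the work surface, if the arm or the gripper's body presses on something with over 40 N, if the wrist force passes 120 N, or if a joint passes its speed limit or range.

### The arm

A 6-joint arm with a two-finger parallel gripper is mounted at the origin on the work surface. World frame = base frame: x ahead of the robot, y to its left, z up, the work surface at z = 0. Lengths are in m, angles in rad, forces in N, time in s.
With the tool pointing down it reaches from about 0.3 to 0.875 m from the base axis. Payload 6.4 kg.
Tool frame: the origin (TCP) lies on the centre line of the jaws, within the pads' length; the fingertips stand 8 mm ahead of it and the grasp point (between the pads) lies 11 mm behind it (arm.nose_length is the distance from the TCP to the fingertips, in m); z points along the fingers, y is the line along which they close (so a half turn about z gives the same grasp; the last joint's range is limited). The gripper opens to 88 mm and grips with 3 to 60 N. Pads are 18 mm wide; open, the fingers measure 123 mm over their backs; the gripper's body (75 mm by 187 mm) begins 45 mm behind the grasp point.
Start: joints at [1.019, 0.181, 1.607, -0, 1.354, -0.206], TCP at [0.195, 0.541, 0.247] pointing down, gripper open.
Joint ranges: [-2.99, 2.99], [-0.89, 2.07], [0.3, 2.58], [-1.14, 4.28], [0, 2.63], [-3.12, 3.12]. Speed limits (rad/s): [2.57, 2.57, 3.01, 3.14, 3.14, 3.14].

### API

Orientations are given as a unit quaternion [w, x, y, z].
In Python, from bench import arm, eyes gives the robot as it stands.
- The arm moves only by the shell command python3 -m creep 'ROWS' [FORCE]. ROWS is a JSON object of lists of equal length, an entry for each row: "fingers": the opening, from -1 (shut) to 1 (fully open); "xyz": the shift along the tool's x, y, z in m, a list of three; "turn": the turn, a rotation vector about the tool's x, y, z in degrees, a list of three. A call has 1 to 20 rows; each row shifts and turns the commanded pose from where the row before left it, along the tool's axes as they then stand; what a row does not reach is not made up. A row lasts 1/10 s, in which the tool goes at most 50 mm and 8.59 degrees, less where a joint would pass 70% of its speed; a pose out of reach is approached as far as the arm can. A call is refused whole if a number of a shift passes 0.05 or a number of a turn 8.59, either way. A call with a gripper value outside its range is refused whole. The fingers move at their own pace and stop on an object; FORCE is the grip in N (left out, the last holds). Time passes only in rows, so rows that do not move let the fingers close. It gives the time, the measured TCP pose, the force, the opening and the grip force at its end, in the units of the state.
- arm.sense(): the state, without advancing time (a new reading comes with each control period).
- eyes.grab_frame(name): name is "scene" or "top"; returns the picture (480x640x3 uint8, red, green, blue); there is no depth.
- eyes.camera_model(name): a dict with "intrinsics" (3x3 intrinsics, pixels), "R" (3x3) and "t" (3): a world point X has camera coordinates R X + t. Camera axes: x right, y down, z forward; pixel columns grow to the right and rows downward; lengths in m; the calibration is good to about 2 mm. A picture is of the moment at which its call begins. camera_model takes no time and is no camera call.
- arm.hand_in(): hands the job in; it is judged then, once.
The state is a dict: "time": time; "joint_pos": joint angles; "joint_velocities": joint speeds; "effort": joint torques, N m; "tool_pos": TCP position; "tcp_rot": TCP orientation; "force": force on the tool from outside, world axes, zero at the start; "wrist_torque": the same for the moment, N m; "grip_width": finger opening in m; "grasp_force": force on a finger pad.
Only numpy, scipy, OpenCV 4.12 (cv2) and the standard library are available. Lean on these libraries where they do the work, as an engineer would, in place of code of your own. Each camera call takes 0.05 s, during which the arm holds its last target. There are 200 camera calls.

## Working session

There is one attempt and no reset: what is moved stays moved. The work goes in short steps, Python scripts to look and compute and a shell command to move; the robot and the scene stay as the last step left them, time stands still between calls to the robot, and variables do not carry over. Pictures are saved under pics/ and viewed, at most 10 in all, crops included, and the job is handed in when it is done.

```bash
mkdir -p pics; ls; python3 - <<'E'
from bench import arm, eyes
import cv2
for n in("scene","top"):
    cv2.imwrite(f"pics/{n}0.png",eyes.grab_frame(n)[:,:,::-1])
    m=eyes.camera_model(n);print(n,m)
print(arm.sense())
E
```

```text
pics
scene {'intrinsics': array([[443.4526657 ,   0.        , 318.47061155],
       [  0.        , 443.4526657 , 230.86946341],
       [  0.        ,   0.        ,   1.        ]]), 'R': array([[-0.16694621,  0.98591698,  0.00983176],
       [ 0.80453845,  0.14198397, -0.5766788 ],
       [-0.56995337, -0.08836431, -0.81691181]]), 't': array([ 0.13533374, -0.39942062,  1.40479249])}
top {'intrinsics': array([[516.64068663,   0.        , 322.26726919],
       [  0.        , 516.64068663, 237.86044049],
       [  0.        ,   0.        ,   1.        ]]), 'R': array([[-0.02055626, -0.99970855, -0.0126593 ],
       [-0.99475346,  0.02172027, -0.09996889],
       [ 0.10021472,  0.0105379 , -0.99491003]]), 't': array([-0.01056818,  0.59067058,  1.45424617])}
{'time': 0.1, 'joint_pos': array([ 1.01868411e+00,  1.81460473e-01,  1.60788896e+00, -1.08654531e-05,
        1.35378377e+00, -2.06292939e-01]), 'joint_velocities': array([ 0.00086957, -0.00308147, -0.0013437 , -0.00095355, -0.00054316,
        0.0005326 ]), 'effort': array([ 1.99838280e-03, -4.34811580e+01, -3.42698622e+01,  7.05667189e-02,
        3.38299375e-02, -1.53884423e-05]), 'tool_pos': array([0.19464347, 0.54056625, 0.24591295]), 'tcp_rot': array([-2.80211906e-04,  1.72048118e-01,  9.85088246e-01, -7.17516395e-04]), 'force': array([ 0.05008504, -0.39005488, -0.07115528]), 'wrist_torque': array([-0.01748755, -0.06119129, -0.03106694]), 'grasp_force': 0.0, 'grip_width': 0.08782768923064499}
```

View pics/scene0.png

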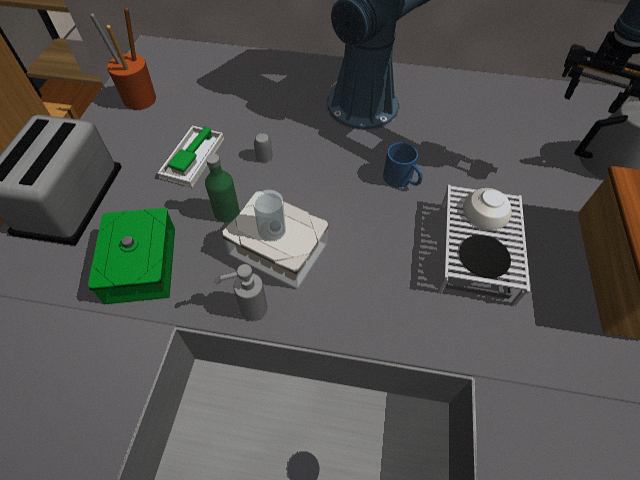

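View pics/top0.png

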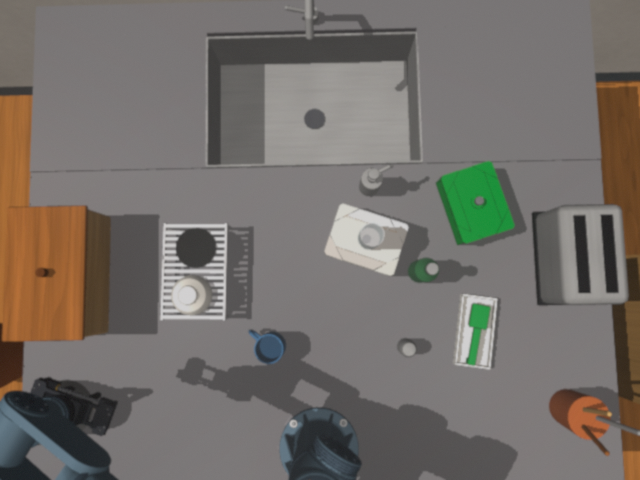

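The white tub with the tumbler, at top (367,240) and scene (275,235), is the one meant. The green tub, at top (476,203) and scene (133,255), is the look-alike. The pad is at top (196,248) and scene (485,256), with the bowl on the robot-side half of the rack. I'll confirm this in an enlarged crop.

```bash
python3 - <<'E'
import cv2,numpy as np
t=cv2.imread("pics/top0.png");s=cv2.imread("pics/scene0.png")
a=cv2.resize(t[190:290,310:450][:, :133],(798,600),interpolation=cv2.INTER_CUBIC)
b=cv2.resize(s[180:290,215:335],(400,367),interpolation=cv2.INTER_CUBIC)
a=cv2.resize(t[195:285,315:415],(400,360),interpolation=cv2.INTER_CUBIC)
c=np.zeros((600,800,3),np.uint8);c[:360,:400]=a;c[:367,400:]=b
c[367:600,:300]=cv2.resize(t[215:293,150:250],(300,233))
c[367:600,400:700]=cv2.resize(s[215:293,440:540],(300,233))
cv2.imwrite("pics/crop1.png",c)
E
```

```text
(no output)
```

View pics/crop1.png

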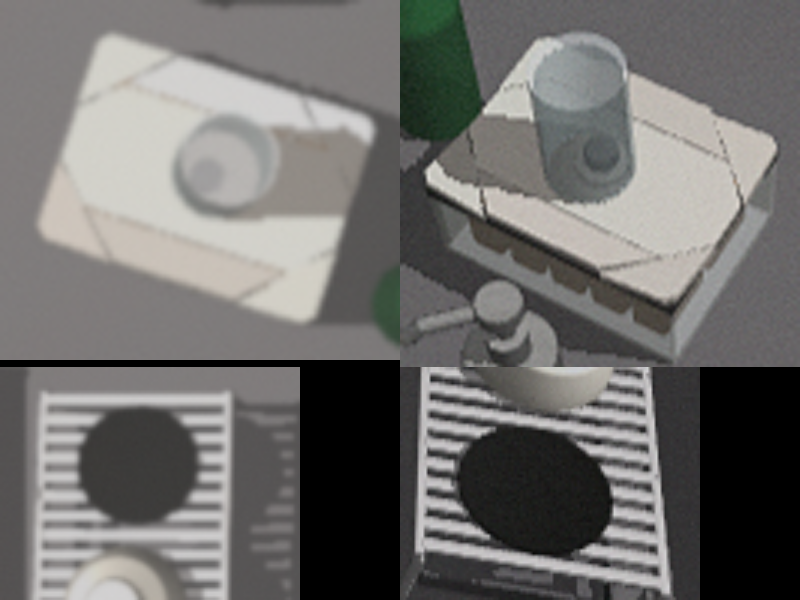

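The crop confirms it: white tub, plug under the tumbler at top (366.8,239) and scene (275.6,226), and the pad alone on its half of the rack. Next I'll triangulate.

```bash
cat > h.py <<'E'
import numpy as np, cv2
from bench import arm, eyes
M={n:eyes.camera_model(n) for n in("scene","top")}
P={n:m["intrinsics"]@np.c_[m["R"],m["t"]] for n,m in M.items()}
def tri(s,t):
    X=cv2.triangulatePoints(P["scene"],P["top"],np.float64(s).reshape(2,1),np.float64(t).reshape(2,1)).ravel();X=X[:3]/X[3]
    return X.round(4), np.abs(proj("scene",X)-s).max().round(2)
def proj(n,X): 
    p=P[n]@np.r_[X,1]; return p[:2]/p[2]
def ray(n,p,z):
    m=M[n];d=m["R"].T@np.linalg.inv(m["intrinsics"])@np.r_[p,1];c=-m["R"].T@m["t"]
    return (c+d*(z-c[2])/d[2]).round(4)
E
python3 - <<'E'
from h import *
def T(x,y):return np.array([315+x/4,195+y/4])
def S(x,y):return np.array([215+(x-400)/3.333,180+y/3.333])
print("plug",tri(S(602,153),T(207,176)))
print("tumbler rim",tri(S(580,72),T(228,163)), ray("top",T(228,163),.191),ray("scene",S(580,72),.191))
# folds e,f at lid level
for n,p in dict(f1=T(110,80),f2=T(335,150),e1=T(80,205),e2=T(285,270)).items(): print(n,ray("top",p,.087))
im={n:cv2.imread(f"pics/{n}0.png") for n in P}
def blob(n,x0,x1,y0,y1,seed):
    m=(im[n].max(2)<60).astype(np.uint8);m[:y0]=0;m[y1:]=0;m[:,:x0]=0;m[:,x1:]=0
    m=cv2.morphologyEx(m,cv2.MORPH_OPEN,np.ones((5,5)))
    k,l,st,c=cv2.connectedComponentsWithStats(m);i=l[seed[1],seed[0]];print(n,st[i],c[i]);
    cn,_=cv2.findContours((l==i).astype(np.uint8),0,2);print(cv2.fitEllipse(cv2.convexHull(cn[0])));return c[i]
a=blob("scene",445,530,225,285,(485,256));b=blob("top",160,230,220,272,(196,248))
print("pad",tri(a,b),ray("top",b,.085),ray("scene",a,.085))
# bowl/oil/pump approx
print("oil neck",ray("top",(432,269),.2),"pump head",ray("top",(372,175),.165), "bowl",ray("top",(188,296),.13))
E
```

```text
plug (array([ 0.5772, -0.1429,  0.0973]), np.float64(1.52))
tumbler rim (array([ 0.5771, -0.1506,  0.1831]), np.float64(1.35)) [ 0.5767 -0.152   0.191 ] [ 0.5828 -0.1456  0.191 ]
f1 [ 0.647  -0.0811  0.087 ]
f2 [ 0.5948 -0.2349  0.087 ]
e1 [ 0.5605 -0.0583  0.087 ]
e2 [ 0.5128 -0.1978  0.087 ]
scene [ 459  235   51   44 1735] [484.33198847 256.27492795]
((484.5716247558594, 256.3417663574219), (42.64249038696289, 53.636783599853516), 113.23539733886719)
top [     0      0    640    480 307200] [319.5 239.5]Traceback (most recent call last):
  File "<stdin>", line 14, in <module>
  File "<stdin>", line 13, in blob
cv2.error: OpenCV(4.12.0) /io/opencv/modules/imgproc/src/shapedescr.cpp:361: error: (-201:Incorrect size of input array) There should be at least 5 points to fit the ellipse in function 'fitEllipseNoDirect'
```

```bash
cat >> h.py <<'E'
from scipy.spatial.transform import Rotation as Ro
def go(X,yaw=None):
    s=arm.sense();R=Ro.from_quat(s["tcp_rot"],scalar_first=True).as_matrix()
    print("t",round(s["time"],2),"pos",s["tool_pos"].round(4),"F",s["force"].round(1),"tilt",np.degrees(np.arccos(-R[2,2])).round(2),"yaw_y",np.degrees(np.arctan2(R[1,1],R[0,1])).round(2),"tool-delta mm",(R.T@(np.r_[X]-s["tool_pos"])*1e3).round(1))
E
python3 -m creep '{"fingers":[1,1,1,1,1,1,1,1,1,1,1],"xyz":[[0,0,-0.01],[0,0,-0.01],[0,0,0],[0,0,0],[0,0,0],[0,0,0],[0,0,0],[0,0,0],[0,0,0],[0,0,0],[0,0,0]],"turn":[[0,0,8.5],[0,0,8.5],[0,0,8.5],[0,0,8.5],[0,0,8.5],[0,0,8.5],[0,0,8.5],[0,0,8.5],[0,0,8.5],[0,0,8.5],[0,0,4]]}' 20
python3 - <<'E'
from h import *
from scipy import ndimage
t=cv2.imread("pics/top0.png")
print(t[248,180:215].max(1),t[240,165:175].max(1))
m=(t.max(2)<75).astype(np.uint8);m[:222]=0;m[272:]=0;m[:,:170]=0;m[:,222:]=0
m=cv2.morphologyEx(m,cv2.MORPH_OPEN,np.ones((7,7)))
ys,xs=np.nonzero(m);b=np.array([(xs.min()+xs.max())/2,(ys.min()+ys.max())/2]);print(b,np.ptp(xs),np.ptp(ys))
a=np.array([484.6,256.3]);print("pad",tri(a,b),ray("top",b,.085),ray("scene",a,.085))
print("oil",ray("top",(432,269),.2),"pump",ray("top",(372,175),.165),"bowl",ray("top",(188,296),.13))
go([.579,-.149,.256])
E
```

```text
time: 1.2
tool_pos: [0.1947, 0.5407, 0.2662]
tcp_rot: [0.0, 0.815, 0.58, -0.0]
force: [0.1, 0.2, -0.0]
grip_width: 0.0886
grasp_force: 0.0
[62 60 59 61 62 60 61 62 62 61 60 61 61 61 60 61 61 60 59 60 61 59 60 60
 61 61 61 62 60 61 62 62 60 61 63] [172 162 165 167 166 166 165 167 167 166]
[195.5 247.5] 37 37
pad (array([0.5662, 0.3305, 0.0808]), np.float64(1.02)) [0.5656 0.3277 0.085 ] [0.5689 0.3313 0.085 ]
oil [ 0.4883 -0.2996  0.2   ] pump [ 0.7404 -0.1591  0.165 ] bowl [0.4329 0.3355 0.13  ]
t 1.2 pos [0.1947 0.5407 0.2662] F [ 0.1  0.2 -0. ] tilt 0.06 yaw_y -19.11 tool-delta mm [-525.9  588.9   10.6]
```

```bash
python3 -m creep '{"fingers":[1,1,1,1,1,1,1,1,1,1,1,1,1,1,1,1,1,1,1,1],"xyz":[[-0.0292,0.0327,0],[-0.0292,0.0327,0],[-0.0292,0.0327,0],[-0.0292,0.0327,0],[-0.0292,0.0327,0],[-0.0292,0.0327,0],[-0.0292,0.0327,0],[-0.0292,0.0327,0],[-0.0292,0.0327,0],[-0.0292,0.0327,0],[-0.0292,0.0327,0],[-0.0292,0.0327,0],[-0.0292,0.0327,0],[-0.0292,0.0327,0],[-0.0292,0.0327,0],[-0.0292,0.0327,0],[-0.0292,0.0327,0],[-0.0292,0.0327,0],[0,0,0],[0,0,0]],"turn":[[0,0,0],[0,0,0],[0,0,0],[0,0,0],[0,0,0],[0,0,0],[0,0,0],[0,0,0],[0,0,0],[0,0,0],[0,0,0],[0,0,0],[0,0,0],[0,0,0],[0,0,0],[0,0,0],[0,0,0],[0,0,0],[0,0,0],[0,0,0]]}'
python3 - <<'E'
from h import *
go([.579,-.149,.256])
t=eyes.grab_frame("top")[:,:,::-1];s=eyes.grab_frame("scene")[:,:,::-1]
c=np.hstack([cv2.resize(t[170:290,310:450],None,fx=2.8,fy=2.8),cv2.resize(s[150:270,200:340],None,fx=2.8,fy=2.8)])
cv2.imwrite("pics/c2.png",c)
E
```

```text
time: 3.2
tool_pos: [0.5822, -0.1469, 0.2656]
tcp_rot: [-0.001, 0.814, 0.581, -0.0]
force: [-0.0, 0.9, 0.2]
grip_width: 0.0883
grasp_force: 0.0
t 3.2 pos [ 0.5822 -0.1469  0.2656] F [-0.   0.9  0.2] tilt 0.13 yaw_y -18.91 tool-delta mm [-3.  -2.3  9.6]
```

View pics/c2.png

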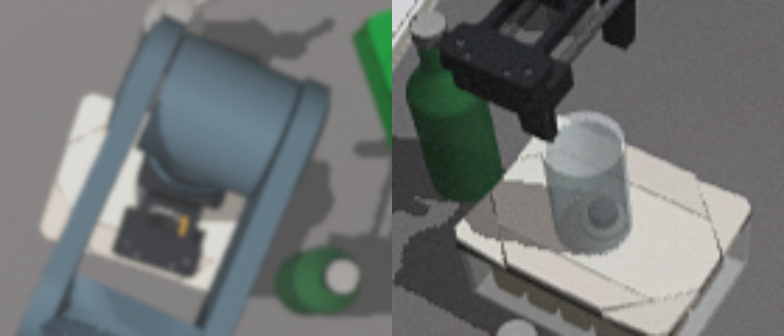

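```bash
python3 -m creep '{"fingers":[1,1,1,1,1,1,1],"xyz":[[-0.003,-0.002,0],[0,0,0],[0,0,0.025],[0,0,0.025],[0,0,0.03],[0,0,0.03],[0,0,0]],"turn":[[0,0,0],[0,0,0],[0,0,0],[0,0,0],[0,0,0],[0,0,0],[0,0,0]]}'
python3 - <<'E'
from h import *
go([.579,-.149,.155])
t=eyes.grab_frame("top")[:,:,::-1];s=eyes.grab_frame("scene")[:,:,::-1]
print(proj("scene",[.579,-.149,.166]),proj("scene",[.579,-.149,.191]))
cv2.imwrite("pics/c3.png",cv2.resize(s[170:270,215:335],None,fx=5,fy=5))
E
```

```text
time: 4.0
tool_pos: [0.5768, -0.1466, 0.1526]
tcp_rot: [-0.003, 0.813, 0.582, -0.002]
force: [-0.9, -0.4, 0.1]
grip_width: 0.0883
grasp_force: 0.0
t 4.0 pos [ 0.5768 -0.1466  0.1526] F [-0.9 -0.4  0.1] tilt 0.46 yaw_y -18.77 tool-delta mm [-1.5  2.9 -2.4]
[268.83434397 207.36522089] [267.86354399 199.98988329]
```

View pics/c3.png

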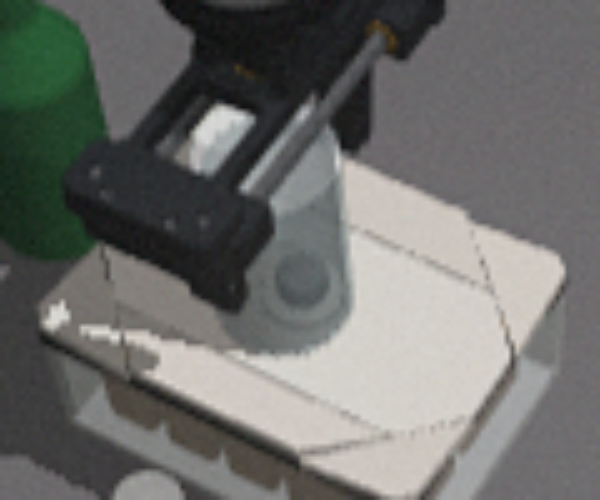

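The fingers straddle the tumbler (rim near scene (269,201)) with no contact, so I'll close.

```bash
python3 -m creep '{"fingers":[0.3,0.3,0.3,0.3,0.3,0.3,0.3,0.3],"xyz":[[0,0,0],[0,0,0],[0,0,0],[0,0,0],[0,0,0],[0,0,0],[0,0,0],[0,0,0]],"turn":[[0,0,0],[0,0,0],[0,0,0],[0,0,0],[0,0,0],[0,0,0],[0,0,0],[0,0,0]]}' 25
python3 - <<'E'
from h import *
go([.579,-.149,.155])
E
```

```text
time: 4.9
tool_pos: [0.5807, -0.149, 0.1582]
tcp_rot: [0.001, 0.813, 0.582, 0.001]
force: [0.7, -0.3, 6.6]
grip_width: 0.0634
grasp_force: 25.0
t 4.9 pos [ 0.5807 -0.149   0.1582] F [ 0.7 -0.3  6.6] tilt 0.17 yaw_y -18.82 tool-delta mm [-0.5 -1.7  3.2]
```

```bash
python3 -m creep '{"fingers":[0.3,0.3,0.3,0.3,0.3,0.3,0.3,0.3,0.3,0.3],"xyz":[[0,0,-0.005],[0,0,-0.01],[0,0,-0.015],[0,0,-0.02],[0,0,-0.02],[0,0,-0.02],[0,0,-0.02],[0,0,-0.01],[0,0,0],[0,0,0]],"turn":[[0,0,0],[0,0,0],[0,0,0],[0,0,0],[0,0,0],[0,0,0],[0,0,0],[0,0,0],[0,0,0],[0,0,0]]}'
python3 - <<'E'
from h import *
go([.567,.3295,.278])
s=eyes.grab_frame("scene")[:,:,::-1];t=eyes.grab_frame("top")[:,:,::-1]
cv2.imwrite("pics/c4.png",np.hstack([cv2.resize(s[120:300,200:350],(500,600)),cv2.resize(t[170:290,320:420][:, :60],(300,600))]))
E
```

```text
time: 5.9
tool_pos: [0.5794, -0.1484, 0.2762]
tcp_rot: [-0.0, 0.813, 0.582, -0.0]
force: [-0.5, -0.3, -2.9]
grip_width: 0.0633
grasp_force: 25.0
t 5.9 pos [ 0.5794 -0.1484  0.2762] F [-0.5 -0.3 -2.9] tilt 0.04 yaw_y -18.81 tool-delta mm [ 448.4 -165.8   -1.6]
```

View pics/c4.png

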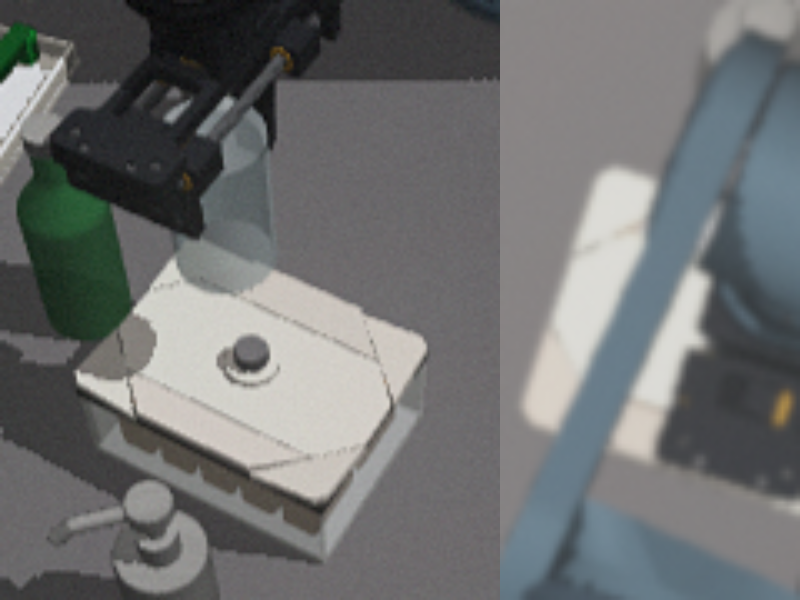

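```bash
python3 -m creep '{"fingers":[0.3,0.3,0.3,0.3,0.3,0.3,0.3,0.3,0.3,0.3,0.3,0.3,0.3,0.3,0.3,0.3,0.3,0.3],"xyz":[[0.01,-0.004,0],[0.02,-0.007,0],[0.032,-0.0118,0],[0.032,-0.0118,0],[0.032,-0.0118,0],[0.032,-0.0118,0],[0.032,-0.0118,0],[0.032,-0.0118,0],[0.032,-0.0118,0],[0.032,-0.0118,0],[0.032,-0.0118,0],[0.032,-0.0118,0],[0.032,-0.0118,0],[0.032,-0.0118,0],[0.02,-0.008,0],[0.014,-0.005,0],[0,0,0],[0,0,0]],"turn":[[0,0,0],[0,0,0],[0,0,0],[0,0,0],[0,0,0],[0,0,0],[0,0,0],[0,0,0],[0,0,0],[0,0,0],[0,0,0],[0,0,0],[0,0,0],[0,0,0],[0,0,0],[0,0,0],[0,0,0],[0,0,0]]}'
python3 - <<'E'
from h import *
go([.567,.3295,.156])
E
```

```text
time: 7.8
tool_pos: [0.5672, 0.3285, 0.2762]
tcp_rot: [0.0, 0.813, 0.582, -0.001]
force: [0.2, -0.8, -2.7]
grip_width: 0.0637
grasp_force: 25.0
t 7.8 pos [0.5672 0.3285 0.2762] F [ 0.2 -0.8 -2.7] tilt 0.07 yaw_y -18.79 tool-delta mm [  1.   -0.4 120.2]
```

Next I'll go down to about 20 mm above the pad and take a look.

```bash
python3 -m creep '{"fingers":[0.3,0.3,0.3,0.3,0.3,0.3,0.3],"xyz":[[0.001,0,0.02],[0,0,0.025],[0,0,0.025],[0,0,0.02],[0,0,0.012],[0,0,0],[0,0,0]],"turn":[[0,0,0],[0,0,0],[0,0,0],[0,0,0],[0,0,0],[0,0,0],[0,0,0]]}'
python3 - <<'E'
from h import *
go([.567,.3295,.156])
s=eyes.grab_frame("scene")[:,:,::-1];t=eyes.grab_frame("top")[:,:,::-1]
cv2.imwrite("pics/c5.png",np.hstack([cv2.resize(s[170:300,430:540],(480,567)),cv2.resize(t[210:330,150:240][:, :65],(307,567))]))
E
```

```text
time: 8.5
tool_pos: [0.5684, 0.3294, 0.1755]
tcp_rot: [0.0, 0.813, 0.582, 0.0]
force: [-0.3, -0.6, -2.6]
grip_width: 0.0636
grasp_force: 25.0
t 8.5 pos [0.5684 0.3294 0.1755] F [-0.3 -0.6 -2.6] tilt 0.05 yaw_y -18.86 tool-delta mm [-0.3 -1.3 19.5]
```

View pics/c5.png

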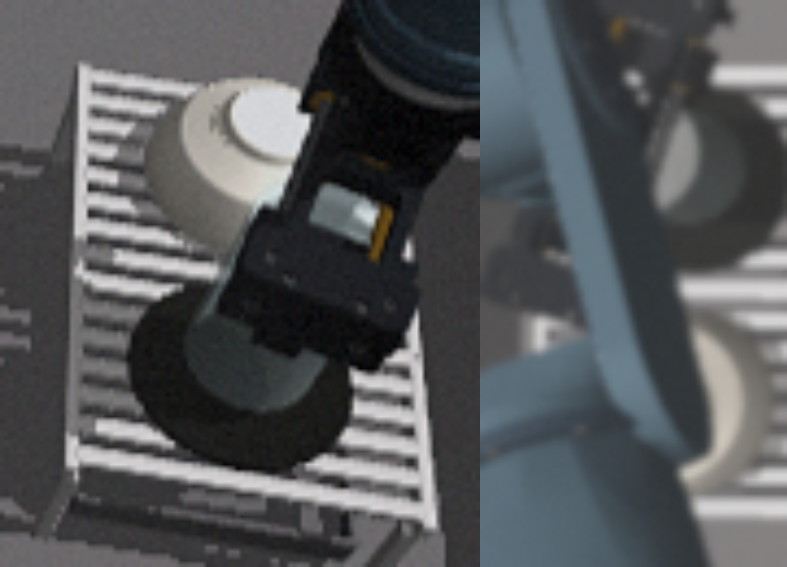

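```bash
python3 -m creep '{"fingers":[0.3,0.3,0.3,0.3,0.3,0.3,0.3],"xyz":[[-0.003,0,0.005],[0,0,0.005],[0,0,0.004],[0,0,0.002],[0,0,0.001],[0,0,0.001],[0,0,0]],"turn":[[0,0,0],[0,0,0],[0,0,0],[0,0,0],[0,0,0],[0,0,0],[0,0,0]]}'
```

```text
time: 9.3
tool_pos: [0.5668, 0.3272, 0.1572]
tcp_rot: [-0.0, 0.813, 0.582, 0.0]
force: [-1.9, -0.7, 0.5]
grip_width: 0.0637
grasp_force: 25.0
```

```bash
python3 -m creep '{"fingers":[0.3,0.3,0.3],"xyz":[[0,0,0.001],[0,0,0.001],[0,0,0]],"turn":[[0,0,0],[0,0,0],[0,0,0]]}'
```

```text
time: 9.6
tool_pos: [0.5669, 0.3273, 0.1571]
tcp_rot: [0.0, 0.813, 0.582, 0.0]
force: [-5.2, -2.8, 10.8]
grip_width: 0.0634
grasp_force: 25.0
```

```bash
python3 -m creep '{"fingers":[0.3,0.3,0.6,0.8,1,1,1,1,1],"xyz":[[0,0,-0.0015],[0,0,0],[0,0,0],[0,0,0],[0,0,0],[0,0,0],[0,0,0],[0,0,0],[0,0,0]],"turn":[[0,0,0],[0,0,0],[0,0,0],[0,0,0],[0,0,0],[0,0,0],[0,0,0],[0,0,0],[0,0,0]]}'
python3 -m creep '{"fingers":[1,1,1,1,1,1,1],"xyz":[[0,0,-0.01],[0,0,-0.02],[0,0,-0.03],[0,0,-0.03],[0,0,-0.03],[0,0,0],[0,0,0]],"turn":[[0,0,0],[0,0,0],[0,0,0],[0,0,0],[0,0,0],[0,0,0],[0,0,0]]}'
python3 - <<'E'
from h import *
xt=np.array([.322,.947,0]);yt=np.array([-.947,.322,0]);c=np.array([.578,-.143,0])
go(c+[0,0,.255])
E
```

```text
time: 10.5
tool_pos: [0.5668, 0.327, 0.1562]
tcp_rot: [-0.0, 0.813, 0.582, -0.0]
force: [0.4, -0.0, 0.0]
grip_width: 0.0879
grasp_force: 0.0
time: 11.2
tool_pos: [0.5671, 0.3272, 0.2776]
tcp_rot: [0.0, 0.813, 0.582, 0.001]
force: [-0.4, 0.2, -0.1]
grip_width: 0.088
grasp_force: 0.0
t 11.2 pos [0.5671 0.3272 0.2776] F [-0.4  0.2 -0.1] tilt 0.14 yaw_y -18.81 tool-delta mm [-441.6  161.8   22.2]
```

```bash
python3 - <<'E'
from h import *
s=eyes.grab_frame("scene")[:,:,::-1];t=eyes.grab_frame("top")[:,:,::-1]
c=np.zeros((600,800,3),np.uint8)
c[:300,:400]=cv2.resize(t[165:285,315:475],(400,300),interpolation=cv2.INTER_CUBIC)
c[:300,400:]=cv2.resize(s[180:330,190:390],(400,300),interpolation=cv2.INTER_CUBIC)
c[300:,400:]=cv2.resize(s[180:300,420:580],(400,300))
c[300:,:400]=cv2.resize(t[200:320,150:310],(400,300))
cv2.imwrite("pics/c6.png",c)
xt=np.array([.322,.947,0]);yt=np.array([-.947,.322,0]);c=np.array([.578,-.143,0])
for n,x,y,z in[("plug",0,0,.106),("f1",.073,-.045,.086),("f2",-.073,-.045,.086),("e1",.073,.045,.086),("a",.1,.075,.086),("b",-.1,.075,.086),("c",-.1,-.075,.086),("d",.1,-.075,.086)]:
    X=c+x*xt+y*yt+[0,0,z]; p=proj("top",X);q=proj("scene",X)
    print(n,((p-[315,165])*2.5).round(),((q-[190,180])*2+[400,0]).round())
E
```

```text
plug [128. 184.] [567.  88.]
f1 [ 75. 128.] [604. 153.]
f2 [202. 167.] [493. 101.]
e1 [ 51. 205.] [643.  95.]
a [ 19. 223.] [676.  86.]
b [194. 278.] [531.  22.]
c [233. 148.] [459. 111.]
d [60. 95.] [611. 184.]
```

View pics/c6.png

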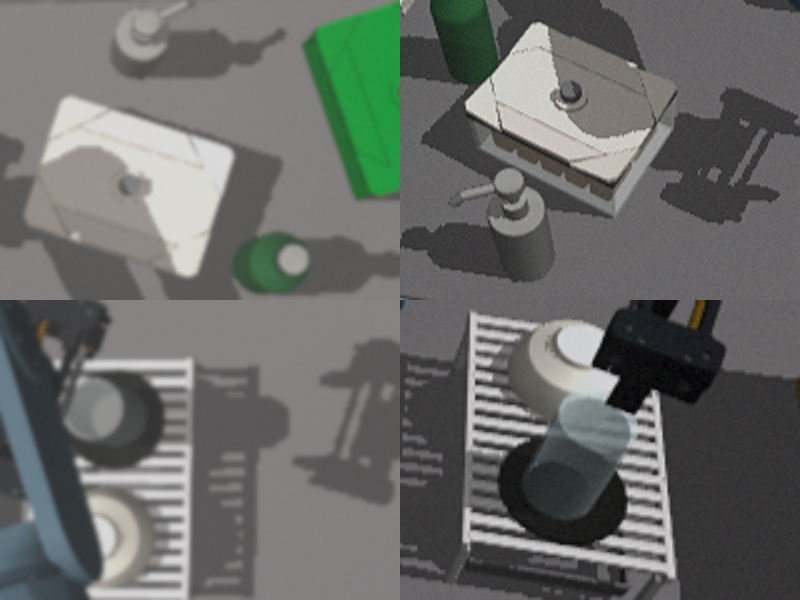

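The tumbler stands upright, released, centred on the pad (base ≈ pad centre at crop (560,490)). The tub's predicted points match the picture within about 1 px. Next come the edge presses, starting with a, fingers shut.

```bash
cat >> h.py <<'E'
xt=np.array([.322,.947,0]);yt=np.array([-.947,.322,0]);C=np.array([.578,-.143,0])
PT=dict(a=(.0885,.0635),b=(-.0885,.0635),c=(-.0885,-.0635),d=(.0885,-.0635),e=(0,.064),f=(0,-.064),v=(0,0))
def at(k,z=.16): x,y=PT[k]; go(C+x*xt+y*yt+[0,0,z])
E
python3 - <<'E'
from h import *
for n,p,z in(("oil",(420,271),.06),("oiltop",(432,269),.2),("pump",(371,183),.09),("pumptop",(374.5,175),.17)):
    w=ray("top",p,z)-C; print(n,w[:2]@xt[:2],w[:2]@yt[:2])
at("a")
E
```

```text
oil -0.1717213 0.03616669999999997
oiltop -0.17718359999999997 0.03452069999999995
pump 0.03202120000000003 -0.15445230000000007
pumptop 0.030850799999999987 -0.15971010000000002
t 11.3 pos [0.5661 0.3268 0.275 ] F [ 0.4 -0.7  0.1] tilt 0.11 yaw_y -18.81 tool-delta mm [-352.3   99.3  115.3]
```

```bash
python3 -m creep '{"fingers":[0.5,0,-1,-1,-1,-1,-1,-1,-1,-1,-1,-1,-1,-1],"xyz":[[-0.0352,0.0099,0],[-0.0352,0.0099,0],[-0.0352,0.0099,0],[-0.0352,0.0099,0],[-0.0352,0.0099,0],[-0.0352,0.0099,0],[-0.0352,0.0099,0],[-0.0352,0.0099,0],[-0.0352,0.0099,0],[-0.0352,0.0099,0.02],[0,0,0.035],[0,0,0.035],[0,0,0.025],[0,0,0]],"turn":[[0,0,0],[0,0,0],[0,0,0],[0,0,0],[0,0,0],[0,0,0],[0,0,0],[0,0,0],[0,0,0],[0,0,0],[0,0,0],[0,0,0],[0,0,0],[0,0,0]]}' 20
python3 -c "
from h import *;at('a',.094)"
```

```text
time: 12.7
tool_pos: [0.5431, -0.0373, 0.1559]
tcp_rot: [-0.004, 0.813, 0.582, -0.003]
force: [-0.8, 0.3, 0.4]
grip_width: 0.0007
grasp_force: 0.0
t 12.7 pos [ 0.5431 -0.0373  0.1559] F [-0.8  0.3  0.4] tilt 0.6 yaw_y -18.84 tool-delta mm [-0.3  4.2 61.8]
```

```bash
python3 -m creep '{"fingers":[-1,-1,-1,-1,-1,-1,-1,-1,-1,-1],"xyz":[[0,0,0],[0,0.001,0.025],[0,0,0.015],[0,0,0.008],[0,0,0.004],[0,0,0.004],[0,0,0.003],[0,0,0.003],[0,0,0.001],[0,0,0]],"turn":[[0,0,0],[0,0,0],[0,0,0],[0,0,0],[0,0,0],[0,0,0],[0,0,0],[0,0,0],[0,0,0],[0,0,0]]}'
python3 -c "
from h import *;at('a',.094)"
```

```text
time: 13.7
tool_pos: [0.5483, -0.0384, 0.0988]
tcp_rot: [0.0, 0.813, 0.582, 0.0]
force: [-1.4, 0.8, 3.3]
grip_width: 0.0006
grasp_force: 1.6
t 13.7 pos [ 0.5483 -0.0384  0.0988] F [-1.4  0.8  3.3] tilt 0.05 yaw_y -18.81 tool-delta mm [-0.9 -1.7  4.8]
```

```bash
python3 -m creep '{"fingers":[-1,-1,-1,-1,-1],"xyz":[[0,0,0.001],[0,0,0.001],[0,0,0.001],[0,0,0.001],[0,0,0]],"turn":[[0,0,0],[0,0,0],[0,0,0],[0,0,0],[0,0,0]]}'
python3 -m creep '{"fingers":[-1,-1,-1],"xyz":[[0,0,0.001],[0,0,0.001],[0,0,0]],"turn":[[0,0,0],[0,0,0],[0,0,0]]}'
```

```text
time: 14.2
tool_pos: [0.5481, -0.0381, 0.0944]
tcp_rot: [-0.0, 0.813, 0.582, 0.0]
force: [-1.1, 3.2, 6.1]
grip_width: 0.0008
grasp_force: 2.8
time: 14.5
tool_pos: [0.5482, -0.0381, 0.0941]
tcp_rot: [0.0, 0.813, 0.582, 0.0]
force: [-7.8, 3.9, 19.4]
grip_width: 0.0004
grasp_force: 10.2
```

```bash
python3 -m creep '{"fingers":[-1,-1,-1,-1,-1,-1,-1,-1,-1,-1,-1,-1,-1,-1,-1,-1],"xyz":[[0,0,-0.01],[0,0,-0.03],[-0.03,0,0],[-0.03,0,0],[-0.0285,0,0],[0,0,0],[0,0,0.01],[0,0,0.01],[0,0,0.005],[0,0,0.004],[0,0,0.003],[0,0,0.003],[0,0,0.002],[0,0,0.002],[0,0,0.001],[0,0,0]],"turn":[[0,0,0],[0,0,0],[0,0,0],[0,0,0],[0,0,0],[0,0,0],[0,0,0],[0,0,0],[0,0,0],[0,0,0],[0,0,0],[0,0,0],[0,0,0],[0,0,0],[0,0,0],[0,0,0]]}'
python3 -c "
from h import *;at('e',.094)"
```

```text
time: 16.1
tool_pos: [0.5194, -0.1216, 0.0942]
tcp_rot: [-0.0, 0.813, 0.582, -0.0]
force: [-9.3, 4.4, 19.4]
grip_width: 0.0007
grasp_force: 9.8
t 16.1 pos [ 0.5194 -0.1216  0.0942] F [-9.3  4.4 19.4] tilt 0.04 yaw_y -18.77 tool-delta mm [-1.3 -1.6  0.2]
```

```bash
python3 -m creep '{"fingers":[-1,-1,-1,-1,-1,-1,-1,-1,-1,-1,-1,-1,-1,-1,-1,-1],"xyz":[[0,0,-0.01],[0,0,-0.03],[-0.03,0,0],[-0.03,0,0],[-0.0285,0,0],[0,0,0],[0,0,0.01],[0,0,0.01],[0,0,0.005],[0,0,0.004],[0,0,0.003],[0,0,0.003],[0,0,0.002],[0,0,0.002],[0,0,0.001],[0,0,0]],"turn":[[0,0,0],[0,0,0],[0,0,0],[0,0,0],[0,0,0],[0,0,0],[0,0,0],[0,0,0],[0,0,0],[0,0,0],[0,0,0],[0,0,0],[0,0,0],[0,0,0],[0,0,0],[0,0,0]]}'
python3 -c "
from h import *;at('b',.094)"
```

```text
time: 17.7
tool_pos: [0.4908, -0.2057, 0.0941]
tcp_rot: [-0.0, 0.813, 0.582, -0.0]
force: [-8.2, 5.6, 18.6]
grip_width: 0.0003
grasp_force: 9.5
t 17.7 pos [ 0.4908 -0.2057  0.0941] F [-8.2  5.6 18.6] tilt 0.04 yaw_y -18.79 tool-delta mm [-1.1 -1.2  0.1]
```

```bash
python3 -m creep '{"fingers":[-1,-1,-1,-1,-1,-1,-1,-1,-1,-1,-1,-1,-1,-1,-1,-1,-1,-1],"xyz":[[0,0,-0.01],[0,0,-0.03],[0,0,-0.05],[0,0,-0.05],[0.044,0.02,0],[0.044,0.02,0],[0,0.023,0],[0,0,0],[0,0,0],[0,0,0],[0,0,0],[0,0,0],[0,0,0],[0,0,0],[0,0,0],[0,0,0],[0,0,0],[0,0,0]],"turn":[[0,0,0],[0,0,0],[0,0,0],[0,0,0],[0,0,0],[0,0,0],[0,0,-8],[0,0,-8.5],[0,0,-8.5],[0,0,-8.5],[0,0,-8.5],[0,0,-8.5],[0,0,-8.5],[0,0,-8.5],[0,0,-8.5],[0,0,-8.5],[0,0,-5.5],[0,0,0]]}'
python3 -c "
from h import *;at('c',.16)"
```

```text
time: 19.5
tool_pos: [0.579, -0.1431, 0.2324]
tcp_rot: [0.0, 0.163, 0.987, -0.0]
force: [-0.9, 0.1, -0.3]
grip_width: 0.0004
grasp_force: 0.0
t 19.5 pos [ 0.579  -0.1431  0.2324] F [-0.9  0.1 -0.3] tilt 0.04 yaw_y 71.22 tool-delta mm [-62.5 -88.8  72.5]
```

```bash
python3 -m creep '{"fingers":[-1,-1,-1,-1,-1,-1,-1,-1,-1,-1,-1,-1,-1,-1,-1,-1,-1],"xyz":[[-0.0215,-0.0295,0],[-0.0205,-0.0295,0],[-0.0205,-0.0295,0],[0,0,0.02],[0,0,0.04],[0,0,0.04],[0,0,0],[0,0,0.01],[0,0,0.01],[0,0,0.005],[0,0,0.004],[0,0,0.003],[0,0,0.003],[0,0,0.002],[0,0,0.002],[0,0,0.001],[0,0,0]],"turn":[[0,0,0],[0,0,0],[0,0,0],[0,0,0],[0,0,0],[0,0,0],[0,0,0],[0,0,0],[0,0,0],[0,0,0],[0,0,0],[0,0,0],[0,0,0],[0,0,0],[0,0,0],[0,0,0],[0,0,0]]}'
python3 -c "
from h import *;at('c',.094)"
```

```text
time: 21.2
tool_pos: [0.6103, -0.2477, 0.0943]
tcp_rot: [0.001, 0.163, 0.987, -0.001]
force: [-4.1, 0.3, 12.1]
grip_width: 0.0006
grasp_force: 5.6
t 21.2 pos [ 0.6103 -0.2477  0.0943] F [-4.1  0.3 12.1] tilt 0.15 yaw_y 71.19 tool-delta mm [0.8 0.2 0.3]
```

Force is 12 N at z = 0.0943. I'll press 1 mm further to be sure, then go to f.

```bash
python3 -m creep '{"fingers":[-1,-1],"xyz":[[0,0,0.001],[0,0,0]],"turn":[[0,0,0],[0,0,0]]}'
python3 -m creep '{"fingers":[-1,-1,-1,-1,-1,-1,-1,-1,-1,-1,-1,-1,-1,-1,-1,-1],"xyz":[[0,0,-0.01],[0,0,-0.03],[0,0.03,0],[0,0.03,0],[0,0.0285,0],[0,0,0],[0,0,0.01],[0,0,0.01],[0,0,0.005],[0,0,0.004],[0,0,0.003],[0,0,0.003],[0,0,0.002],[0,0,0.002],[0,0,0.001],[0,0,0]],"turn":[[0,0,0],[0,0,0],[0,0,0],[0,0,0],[0,0,0],[0,0,0],[0,0,0],[0,0,0],[0,0,0],[0,0,0],[0,0,0],[0,0,0],[0,0,0],[0,0,0],[0,0,0],[0,0,0]]}'
python3 -c "
from h import *;at('f',.094)"
```

```text
time: 21.4
tool_pos: [0.6103, -0.2477, 0.0942]
tcp_rot: [0.001, 0.163, 0.987, -0.001]
force: [-5.7, 1.7, 16.5]
grip_width: 0.0006
grasp_force: 8.3
time: 23.0
tool_pos: [0.6383, -0.1639, 0.0942]
tcp_rot: [0.0, 0.163, 0.987, -0.001]
force: [-10.6, -0.4, 18.3]
grip_width: 0.0004
grasp_force: 9.2
t 23.0 pos [ 0.6383 -0.1639  0.0942] F [-10.6  -0.4  18.3] tilt 0.1 yaw_y 71.2 tool-delta mm [-0.2  0.4  0.2]
```

```bash
python3 -m creep '{"fingers":[-1,-1,-1,-1,-1,-1,-1,-1,-1,-1,-1,-1,-1,-1,-1,-1],"xyz":[[0,0,-0.01],[0,0,-0.03],[0,0.03,0],[0,0.03,0],[0,0.0285,0],[0,0,0],[0,0,0.01],[0,0,0.01],[0,0,0.005],[0,0,0.004],[0,0,0.003],[0,0,0.003],[0,0,0.002],[0,0,0.002],[0,0,0.001],[0,0,0]],"turn":[[0,0,0],[0,0,0],[0,0,0],[0,0,0],[0,0,0],[0,0,0],[0,0,0],[0,0,0],[0,0,0],[0,0,0],[0,0,0],[0,0,0],[0,0,0],[0,0,0],[0,0,0],[0,0,0]]}'
python3 -c "
from h import *;at('d',.094)"
python3 -m creep '{"fingers":[-1,-1,-1,-1,-1],"xyz":[[0,0,-0.01],[0,0,-0.03],[0,0,-0.05],[0,0,-0.05],[0,0,0]],"turn":[[0,0,0],[0,0,0],[0,0,0],[0,0,0],[0,0,0]]}'
python3 - <<'E'
from h import *
at('v',.145)
s=eyes.grab_frame("scene")[:,:,::-1];t=eyes.grab_frame("top")[:,:,::-1]
c=np.zeros((600,800,3),np.uint8)
c[:400]=cv2.resize(s[170:270,200:400],(800,400),interpolation=cv2.INTER_CUBIC)
c[400:]=cv2.resize(t[190:290,300:500][:100],(800,400))[100:300]
cv2.imwrite("pics/c7.png",c)
E
```

```text
time: 24.6
tool_pos: [0.6668, -0.08, 0.0942]
tcp_rot: [0.0, 0.163, 0.987, -0.001]
force: [-11.0, -0.2, 18.2]
grip_width: 0.0004
grasp_force: 9.1
t 24.6 pos [ 0.6668 -0.08    0.0942] F [-11.   -0.2  18.2] tilt 0.08 yaw_y 71.19 tool-delta mm [0.3 0.3 0.2]
time: 25.1
tool_pos: [0.6711, -0.0803, 0.2409]
tcp_rot: [0.008, 0.163, 0.987, -0.001]
force: [0.2, -0.9, 0.5]
grip_width: 0.0005
grasp_force: 0.0
t 25.1 pos [ 0.6711 -0.0803  0.2409] F [ 0.2 -0.9  0.5] tilt 0.91 yaw_y 71.21 tool-delta mm [ 69.4 -89.4  94.8]
```

View pics/c7.png

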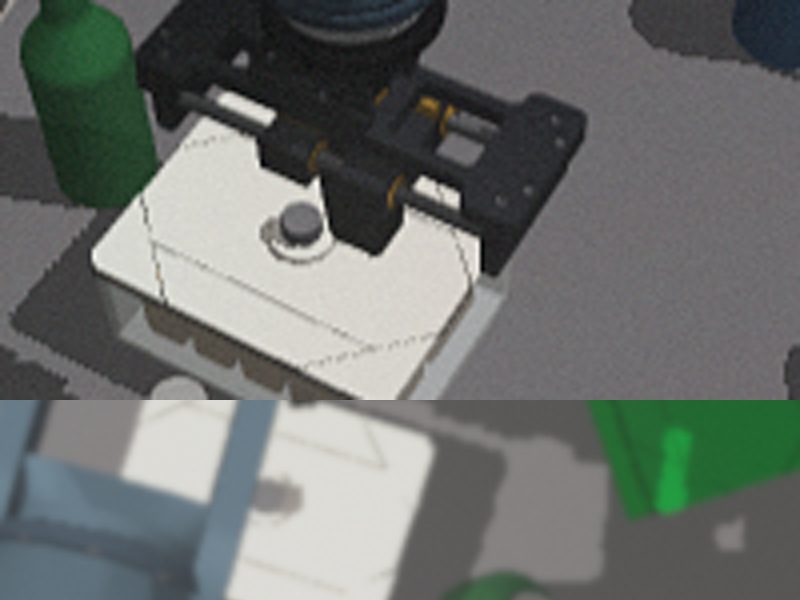

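The picture shows all visible sections flat, the same shade as the middle of the lid, and the plug still up at scene (275,225). On to the vent plug.

```bash
python3 -m creep '{"fingers":[-1,-1,-1,-1,-1,-1,-1,-1,-1,-1,-1,-1,-1,-1,-1,-1],"xyz":[[0.0215,-0.0295,0],[0.021,-0.0295,0],[0.021,-0.0295,0],[0,0,0],[0,0,0.04],[0,0,0.04],[0,0,0.02],[0,0,0.01],[0,0,0.005],[0,0,0.004],[0,0,0.003],[0,0,0.003],[0,0,0.002],[0,0,0.001],[0,0,0.001],[0,0,0]],"turn":[[0,0,0],[0,0,0],[0,0,0],[0,0,0],[0,0,0],[0,0,0],[0,0,0],[0,0,0],[0,0,0],[0,0,0],[0,0,0],[0,0,0],[0,0,0],[0,0,0],[0,0,0],[0,0,0]]}'
python3 -c "
from h import *;at('v',.105)"
```

```text
time: 26.8
tool_pos: [0.5788, -0.1427, 0.1053]
tcp_rot: [0.001, 0.163, 0.987, -0.0]
force: [-8.1, 5.5, 19.5]
grip_width: 0.0002
grasp_force: 9.9
t 26.8 pos [ 0.5788 -0.1427  0.1053] F [-8.1  5.5 19.5] tilt 0.12 yaw_y 71.2 tool-delta mm [ 0.6 -0.5  0.3]
```

```bash
python3 -m creep '{"fingers":[-1,-1,-1,-1,-1,-1,-1,-1,-1,-1],"xyz":[[0,0,-0.01],[0,0,-0.03],[0,0,-0.05],[0,0,-0.05],[-0.02,0.03,-0.02],[-0.03,0.03,0],[-0.03,0.03,0],[-0.03,0.03,0],[0,0,0],[0,0,0]],"turn":[[0,0,0],[0,0,0],[0,0,0],[0,0,0],[0,0,0],[0,0,0],[0,0,0],[0,0,0],[0,0,0],[0,0,0]]}'
python3 - <<'E'
from h import *
s=eyes.grab_frame("scene")[:,:,::-1]
c=np.hstack([cv2.resize(s[170:320,190:340],(400,400),interpolation=cv2.INTER_CUBIC),cv2.resize(s[170:320,420:570],(400,400))])
cv2.imwrite("pics/c8.png",c)
E
```

```text
time: 27.8
tool_pos: [0.721, -0.0642, 0.2611]
tcp_rot: [-0.0, 0.163, 0.987, -0.0]
force: [-0.8, -0.7, 0.1]
grip_width: 0.0004
grasp_force: 0.0
```

View pics/c8.png

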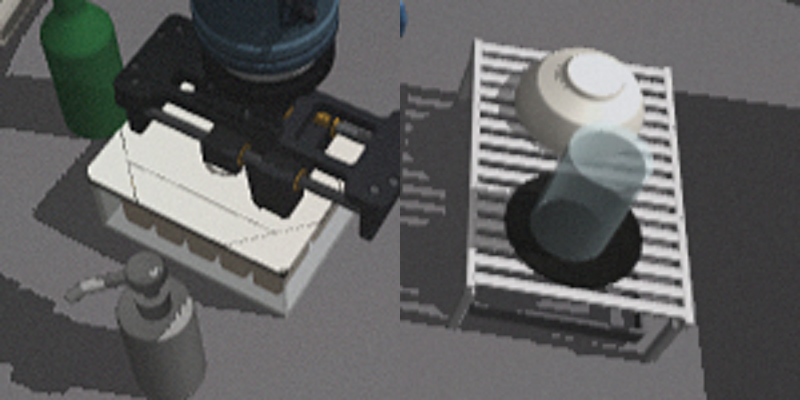

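The lid is flat with the arm clear above it, and the pump, bottle and bowl are standing where they were. The tumbler is upright on the pad, near crop (570,230). Handing in.

```bash
python3 -c "
from bench import arm;print(arm.hand_in())"
```

```text
the job is handed in; nothing more can be done
None
```

I handed the job in at about 28 s: the tumbler is mouth down on the pad, all six edge sections were pressed until they stopped level with the lid, and the vent plug was then pushed to its stop; the hand-in returned no verdict.

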